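Line up polishing suspensions from dark to pale on the dosing rail

TASK

Set the four small blue bottles of polishing suspension (navy to palest blue) upright on the round pads of the rail, one centred on each pad, in order of shade: the darkest on the pad next to the red post, then lighter from pad to pad to the palest at the other end. Keep the bottles upright all the while, and leave the sand timer standing where it is.

Things in the scene. Friction and masses are not known exactly. Their poses are not given: they have to be found in the camera images.
- bottle_navy: Suspension bottle, navy, almost black: the darkest (body and cap; white paper band low down). Loose, upright, 0.08-0.17 kg. Straight body 44 mm diameter to 76 mm up (grip it there), cap 28 mm diameter, 105 mm tall in all. Origin: centre of the underside, z up. Other bottles and the timer are at least 100 mm off to the left or right; resin mounts between are only 20 mm high.
- bottle_royal: Suspension bottle, strong royal blue: second darkest (body and cap; white paper band low down). Loose, upright, 0.08-0.17 kg. Straight body 44 mm diameter to 76 mm up (grip it there), cap 28 mm diameter, 105 mm tall in all. Origin: centre of the underside, z up. Other bottles and the timer are at least 100 mm off to the left or right; resin mounts between are only 20 mm high.
- bottle_sky: Suspension bottle, light sky blue: third (body and cap; white paper band low down). Loose, upright, 0.08-0.17 kg. Straight body 44 mm diameter to 76 mm up (grip it there), cap 28 mm diameter, 105 mm tall in all. Origin: centre of the underside, z up. Other bottles and the timer are at least 100 mm off to the left or right; resin mounts between are only 20 mm high.
- bottle_pale: Suspension bottle, palest blue, nearly white: the palest (body and cap; white paper band low down). Loose, upright, 0.08-0.17 kg. Straight body 44 mm diameter to 76 mm up (grip it there), cap 28 mm diameter, 105 mm tall in all. Origin: centre of the underside, z up. Other bottles and the timer are at least 100 mm off to the left or right; resin mounts between are only 20 mm high.
- pad_1: Round white pad with grey centre, 60 mm diameter, 4 mm thick, fixed on the low aluminium rail: the end pad at the rail's right (-y) end. Origin: centre of its underside, 10 mm above the table; its upper face is 14 mm above the table. x points across the rail, y along it. Four pads in a straight row 80 mm apart; the rail is 84 x 400 mm, within 0.2 rad of the left-right line.
- pad_2: Round white pad with grey centre, 60 mm diameter, 4 mm thick, fixed on the low aluminium rail: the second pad from the right (-y) end. Origin: centre of its underside, 10 mm above the table; its upper face is 14 mm above the table. x points across the rail, y along it. Four pads in a straight row 80 mm apart; the rail is 84 x 400 mm, within 0.2 rad of the left-right line.
- pad_3: Round white pad with grey centre, 60 mm diameter, 4 mm thick, fixed on the low aluminium rail: the third pad from the right (-y) end. Origin: centre of its underside, 10 mm above the table; its upper face is 14 mm above the table. x points across the rail, y along it. Four pads in a straight row 80 mm apart; the rail is 84 x 400 mm, within 0.2 rad of the left-right line.
- pad_4: Round white pad with grey centre, 60 mm diameter, 4 mm thick, fixed on the low aluminium rail: the end pad at the rail's left (+y) end. Origin: centre of its underside, 10 mm above the table; its upper face is 14 mm above the table. x points across the rail, y along it. Four pads in a straight row 80 mm apart; the rail is 84 x 400 mm, within 0.2 rad of the left-right line.
- red_post: Red upright post, 22 mm diameter, 45 mm tall, fixed on the rail in line with the pads, 60 mm beyond the centre of one end pad (either end; a grey post of the same size stands at the other end). Origin at the centre of its underside, 10 mm above the table.
- sand_timer: Sand timer: glass with yellow end discs of 54 mm diameter, 95 mm tall, standing loose on the table in the same row as the bottles. Origin at the centre of its underside. Not to be moved.
Mind the look-alikes: they are no part of the job. What is shaped like the bottle_pale but green is not meant.

How it is judged:
By the outcome, as a careful person would: the job done as asked, in the order asked, and still so for the second after the job is handed in, with the robot touching nothing.
It also fails if it takes over 99 s, if anything falls off the work surface, if the arm or the gripper's body presses on something with over 40 N, if the wrist force passes 120 N, or if a joint passes its speed limit or range.

ROBOT

A 6-joint arm with a two-finger parallel gripper is mounted at the origin on the work surface. World frame = base frame: x ahead of the robot, y to its left, z up, the work surface at z = 0. Lengths are in m, angles in rad, forces in N, time in s.
With the tool pointing down it reaches from about 0.225 to 0.875 m from the base axis. Payload 3.4 kg.
Tool frame: the origin (TCP) lies on the centre line of the jaws, within the pads' length; the fingertips stand 25 mm ahead of it and the grasp point (between the pads) lies 6 mm ahead of it (bot.nose_length is the distance from the TCP to the fingertips, in m); z points along the fingers, y is the line along which they close (so a half turn about z gives the same grasp; the last joint's range is limited). The gripper opens to 85 mm and grips with 20 to 120 N. Pads are 22 mm wide; open, the fingers measure 114 mm over their backs; the gripper's body (76 mm by 85 mm) begins 54 mm behind the grasp point. The pads swing forward as they close: fully open they stand 13 mm farther back than shut.
Start: joints at [1.104, 0.276, 1.505, -0, 1.361, -0.121], TCP at [0.195, 0.541, 0.256] pointing down, gripper open.
Joint ranges: [-2.89, 2.89], [-0.75, 2.08], [0.22, 2.7], [-1.18, 4.32], [0.11, 2.71], [-2.7, 2.7]. Speed limits (rad/s): [2.57, 2.57, 3.14, 3.14, 3.14, 3.14].

INTERFACE

Orientations are given as a unit quaternion [x, y, z, w].
In Python, from workcell import bot gives the robot as it stands. The module is installed in compiled form; this text tells all that it offers.
- The arm moves only by the tool jog_arm, never from a script. Its argument "deltas" is one flat list of numbers, 7 for each row, row after row: the shift along the world's x, y, z in mm, then the turn, a rotation vector about the world's x, y, z in degrees, then the finger opening in mm, from 0 to 85.4. A call has 1 to 12 rows; each row shifts and turns the commanded pose from where the row before left it; what a row does not reach is not made up. A row lasts 1/8 s, in which the tool goes at most 62.5 mm and 10.7 degrees, less where a joint would pass 70% of its speed; a pose out of reach is approached as far as the arm can. A call is refused whole if a number of a shift passes 62.5 or a number of a turn 10.7, either way. A call with a gripper value outside its range is refused whole. The fingers move at their own pace and stop on an object; "squeeze" is the grip in N (left out, the last holds). Time passes only in rows, so rows that do not move let the fingers close. It gives the time, the measured TCP pose, the force, the opening and the grip force at its end, in the units of the state.
- bot.read_state(): the state, without advancing time (a new reading comes with each control period).
- bot.read_camera(name): name is "scene" or "top" or "wrist"; returns a dict with "frame" (420x560x3 uint8, red, green, blue), "z_map" (420x560 float32, m along the optical axis (not along the pixel's ray), 0 where there is no reading), "fx", "fy", "cx", "cy" (pixels), "R" (3x3) and "t" (3): a world point X has camera coordinates R X + t; the wrist camera has in their place "mount" (4x4, takes a point from camera to tool coordinates, whose origin is the TCP and whose axes are the flange's). Camera axes: x right, y down, z forward; pixel columns grow to the right and rows downward; lengths in m; the calibration is good to about 2 mm. A picture is of the moment at which its call begins: read the wrist's pose just before it.
- bot.finish_job(): hands the job in; it is judged then, once.
The state is a dict: "time": time; "qpos": joint angles; "joint_vel": joint speeds; "joint_efforts": joint torques, N m; "tcp_pos": TCP position; "tool_rot": TCP orientation; "wrist_force": force on the tool from outside, world axes, zero at the start; "wrist_torque": the same for the moment, N m; "grip_width": finger opening in m; "finger_force": force on a finger pad.
Only numpy, scipy, OpenCV 4.12 (cv2) and the standard library are available. Lean on these libraries where they do the work, as an engineer would, in place of code of your own. Each camera call takes 0.05 s, during which the arm holds its last target. There are 200 camera calls.

## Working session

There is one attempt and no reset: what is moved stays moved. The work goes in short steps, Python scripts to look and compute and a tool call to move; the robot and the scene stay as the last step left them, time stands still between calls to the robot, and variables do not carry over. Pictures are saved under pics/ and viewed, at most 14 in all, crops included, and the job is handed in when it is done.

Besides the shell and the picture viewer there is one more tool, called after "Emit:" by a JSON object that holds its "op" and its "data". jog_arm: Moves the arm, as the interface text tells. Its arguments: {"type":"object","properties":{"deltas":{"type":"array","items":{"type":"number"}},"squeeze":{"type":"number"}},"required":["deltas"]}

```bash
mkdir -p pics; cat > h.py <<'E'
import numpy as np,cv2
from workcell import bot
def save(c,n): cv2.imwrite('pics/'+n,cv2.cvtColor(c['frame'],cv2.COLOR_RGB2BGR))
def ray(c,u,v,z):
    R=np.array(c['R']);t=np.array(c['t']);o=-R.T@t
    d=R.T@np.array([(u-c['cx'])/c['fx'],(v-c['cy'])/c['fy'],1]);return o+d*(z-o[2])/d[2]
E
python3 - <<'E'
from h import *
import pickle
for n in('top','scene'):
    c=bot.read_camera(n);save(c,n+'0.png');pickle.dump(c,open(n+'.pkl','wb'));print(n,-np.array(c['R']).T@c['t'],c['fx'])
print(bot.read_state())
E
```

```text
top [0.33981855 0.00695087 1.15132508] 520.4765084030238
scene [ 0.98314836 -0.51016873  0.70977712] 437.20392307158073
{'time': 0.1, 'qpos': array([ 1.10399216e+00,  2.76531213e-01,  1.50601157e+00, -3.02714657e-06,
        1.36066017e+00, -1.20981482e-01]), 'joint_vel': array([-0.00098653, -0.00153003, -0.00350232, -0.00026337, -0.00018245,
        0.00063264]), 'joint_efforts': array([ 2.80605884e-03, -4.17700982e+01, -2.46404189e+01,  1.07441231e-04,
        5.83664747e-03, -1.61530147e-05]), 'tcp_pos': array([0.19471443, 0.54058309, 0.25552446]), 'tool_rot': array([ 1.72050636e-01,  9.85087778e-01, -7.71059821e-04, -2.31820498e-04]), 'wrist_force': array([-0.1187083 , -0.82648341,  0.78076339]), 'wrist_torque': array([-0.00610576,  0.03362779, -0.02914939]), 'finger_force': 0.0, 'grip_width': 0.0850552296629455}
```

View pics/top0.png

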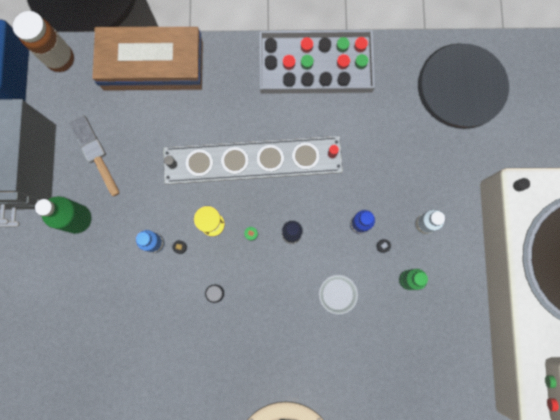

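View pics/scene0.png

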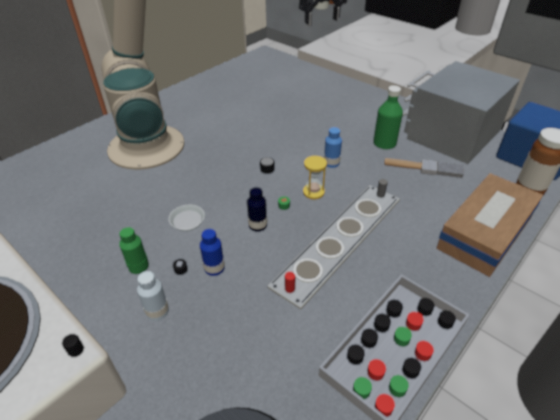

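The top view shows, by pixel:

| Thing | Pixel (top view) |
|---|---|
| Navy | (292,231) |
| Royal | (364,220) |
| Sky | (148,240) |
| Pale | (432,220) |
| Pads | (199,162), (234,160), (270,157), (306,154) |
| Red post | (334,151), right end, so navy goes on pad_1 |
| Timer | (208,221) |

Possible look-alikes are the green small bottle at (415,279), the big green bottle at (60,212), the brown bottle at (40,35) and the low resin mounts. None of these is blue. Next I locate the caps and pads.

```bash
python3 - <<'E'
from h import *
import pickle
c=pickle.load(open('top.pkl','rb'));R=np.array(c['R']);t=np.array(c['t'])
z=c['z_map'];v,u=np.mgrid[:420,:560]
P=(np.stack([(u-c['cx'])/c['fx']*z,(v-c['cy'])/c['fy']*z,z],-1)-t)@R
def cap(n,u0,v0,zz,lo,hi,r=22):
    m=(abs(u-u0)<r)&(abs(v-v0)<r)&(P[...,2]>lo)&(P[...,2]<hi)&(z>0)
    uc,vc=u[m].mean(),v[m].mean(); print(n,m.sum(),P[m].mean(0).round(4),ray(c,uc,vc,zz).round(4))
for n,a in dict(navy=(292,231),royal=(364,220),sky=(148,240),pale=(432,220),green=(415,279)).items(): cap(n,*a,.105,.096,.116)
cap('timer',208,221,.095,.087,.105)
cap('red',334,151,.055,.045,.065,12);cap('grey',169,162,.055,.045,.065,12)
g=cv2.cvtColor(c['frame'],cv2.COLOR_RGB2GRAY)
H=cv2.cvtColor(c['frame'],cv2.COLOR_RGB2HSV)
pads=[]
for a in((306,154),(270,157),(234,160),(199,162)):
    m=((g>228)&(np.hypot(u-a[0],v-a[1])<17)).astype(np.uint8)
    k,_=cv2.findContours(m,cv2.RETR_EXTERNAL,cv2.CHAIN_APPROX_NONE);k=max(k,key=len)
    (x,y),ax,_=cv2.fitEllipse(cv2.convexHull(k));p=ray(c,x,y,.014);pads.append(p);print('pad',x,y,ax,p.round(4))
cv2.imwrite('pics/crop.png',cv2.resize(cv2.cvtColor(c['frame'],4)[130:300,120:460],None,fx=2.3,fy=2.3,interpolation=2))
E
```

```text
navy 155 [ 0.4626 -0.0189  0.1035] [ 0.4624 -0.0189  0.105 ]
royal 155 [ 0.4836 -0.1699  0.1037] [ 0.4834 -0.1697  0.105 ]
sky 163 [0.446  0.2825 0.103 ] [0.4458 0.2819 0.105 ]
pale 164 [ 0.4824 -0.3137  0.1038] [ 0.4823 -0.3133  0.105 ]
green 170 [ 0.361  -0.2728  0.1035] [ 0.3609 -0.2724  0.105 ]
timer 537 [0.4862 0.1555 0.0938] [0.486  0.1553 0.095 ]
red 83 [ 0.6418 -0.1124  0.0533] [ 0.6413 -0.1122  0.055 ]
grey 86 [0.6207 0.2452 0.0529] [0.6201 0.2447 0.055 ]Traceback (most recent call last):
  File "<stdin>", line 18, in <module>
cv2.error: OpenCV(4.12.0) /io/opencv/modules/imgproc/src/shapedescr.cpp:361: error: (-201:Incorrect size of input array) There should be at least 5 points to fit the ellipse in function 'fitEllipseNoDirect'
```

```bash
python3 - <<'E'
from h import *
import pickle
c=pickle.load(open('top.pkl','rb'));v,u=np.mgrid[:420,:560]
r=np.array([.6413,-.1122]);e=np.array([.6201,.2447]);m=(r+e)/2;d=(e-r)/np.linalg.norm(e-r);print('angle',np.degrees(np.arctan2(-d[0],d[1])))
S=cv2.cvtColor(c['frame'],cv2.COLOR_RGB2HSV);print(c['frame'][154,306],c['frame'][143,306])
for i,a in enumerate(((306,154),(270,157),(234,160),(199,162))):
    g=c['frame'].astype(int);k=(np.hypot(u-a[0],v-a[1])<11)&(g.sum(2)<550)
    print(i+1,k.sum(),ray(c,u[k].mean(),v[k].mean(),.014).round(4),(m+d*(-.12+.08*i)).round(4))
cv2.imwrite('pics/crop.png',cv2.resize(cv2.cvtColor(c['frame'],4)[130:300,120:460],None,fx=2.3,fy=2.3,interpolation=2))
E
```

```text
angle 3.3993973812102625
[162 156 148] [221 224 228]
1 319 [ 0.639  -0.0522  0.014 ] [ 0.6378 -0.0535]
2 330 [0.6338 0.0278 0.014 ] [0.6331 0.0263]
3 331 [0.6291 0.1076 0.014 ] [0.6283 0.1062]
4 333 [0.6244 0.1875 0.014 ] [0.6236 0.186 ]
```

View pics/crop.png

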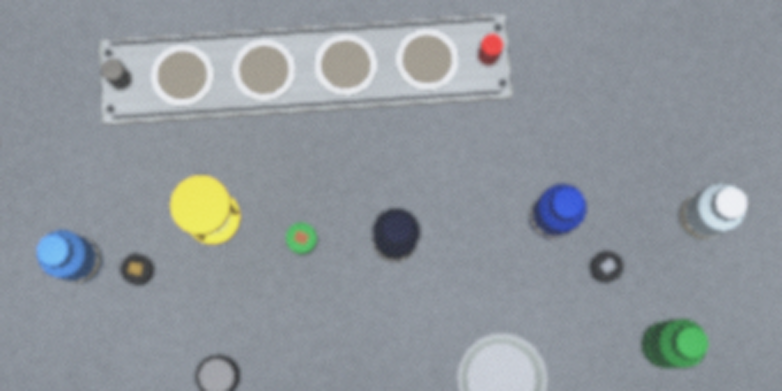

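The crop shows the four blue bottles clearly told apart from the green one. The fitted pads agree with the line between the posts. I will grip fore-aft (closing along x), and move above sky first.

Emit:
{"op": "jog_arm", "data": {"deltas": [36,-37,0,0,0,-10,85,36,-37,0,0,0,-10,85,36,-37,0,0,0,-10,85,36,-37,0,0,0,-10,85,36,-37,0,0,0,-10,85,36,-37,0,0,0,-10,85,35,-37,0,0,0,-10,85,0,0,0,0,0,0,85,0,0,0,0,0,0,85], "squeeze": 40}}

```text
time: 1.23
tcp_pos: [0.4454, 0.282, 0.2559]
tool_rot: [0.706, 0.708, -0.0, -0.001]
wrist_force: [-0.1, 0.9, -0.3]
grip_width: 0.0849
finger_force: 0.0
```

```bash
python3 - <<'E'
from h import *
from scipy.spatial.transform import Rotation as Ro
s=bot.read_state();c=bot.read_camera('wrist');save(c,'w1.png')
z=c['z_map'];v,u=np.mgrid[:420,:560]
p=np.stack([(u-c['cx'])/c['fx']*z,(v-c['cy'])/c['fy']*z,z,np.ones_like(z)],-1)@np.array(c['mount']).T
P=p[...,:3]@Ro.from_quat(s['tool_rot']).as_matrix().T+s['tcp_pos']
m=(z>0)&(P[...,2]>.098)&(P[...,2]<.112)&(np.hypot(P[...,0]-.446,P[...,1]-.282)<.03)
print(m.sum(),P[m].min(0),P[m].max(0),P[m].mean(0))
E
```

```text
768 [0.42854009 0.26975371 0.09800764] [0.45727961 0.29888083 0.10713722] [0.44284891 0.28555549 0.10466144]
```

View pics/w1.png

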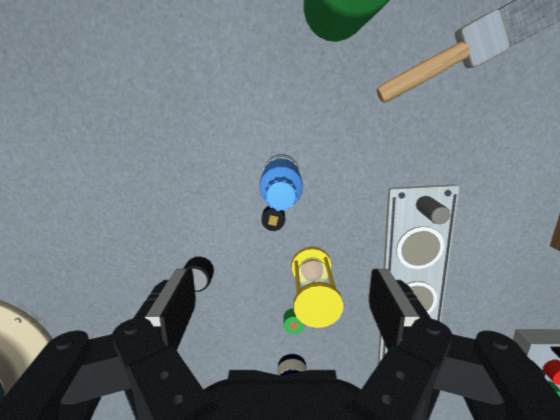

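The wrist view shows the sky bottle at (281,190) and the timer at (315,290), with clear space for the fingers. The wrist and top estimates differ by 2–3 mm, which a grip can take.

Emit:
{"op": "jog_arm", "data": {"deltas": [-1,1,-38,0,0,0,85,0,0,-38,0,0,0,85,0,0,-38,0,0,0,85,0,0,-38,0,0,0,85,0,0,-38,0,0,0,85,0,0,0,0,0,0,85,0,0,0,0,0,0,35,0,0,0,0,0,0,35,0,0,0,0,0,0,35,0,0,0,0,0,0,35,0,0,0,0,0,0,35,0,0,0,0,0,0,35], "squeeze": 40}}

```text
time: 2.78
tcp_pos: [0.4455, 0.2836, 0.0681]
tool_rot: [0.706, 0.708, 0.001, 0.0]
wrist_force: [-1.8, 0.5, 7.0]
grip_width: 0.043
finger_force: 40.2
```

Emit:
{"op": "jog_arm", "data": {"deltas": [0,0,45,0,0,0,35,0,0,45,0,0,0,35,0,0,45,0,0,0,35,31,-30,0,0,0,0,35,31,-30,0,0,0,0,35,31,-29,0,0,0,0,35,31,-29,0,0,0,0,35,30,-29,0,0,0,0,35,30,-29,0,0,0,0,35,0,0,0,0,0,0,35,0,0,0,0,0,0,35]}}

```text
time: 4.15
tcp_pos: [0.6284, 0.107, 0.2013]
tool_rot: [0.706, 0.708, -0.0, -0.0]
wrist_force: [0.3, -0.5, -1.5]
grip_width: 0.0426
finger_force: 41.4
```

Emit:
{"op": "jog_arm", "data": {"deltas": [0,0,-38,0,0,0,35,0,0,-38,0,0,0,35,0,0,-30,0,0,0,35,0,0,-10,0,0,0,35,0,0,-2,0,0,0,35,0,0,0,0,0,0,35,0,0,0,0,0,0,35]}}

```text
time: 5.03
tcp_pos: [0.6297, 0.1071, 0.0847]
tool_rot: [0.706, 0.708, 0.001, 0.001]
wrist_force: [1.4, -1.1, -1.1]
grip_width: 0.043
finger_force: 41.4
```

Emit:
{"op": "jog_arm", "data": {"deltas": [0,0,-1,0,0,0,35,0,0,0,0,0,0,35,0,0,-1,0,0,0,35,0,0,0,0,0,0,35]}}

```text
time: 5.52
tcp_pos: [0.629, 0.107, 0.0822]
tool_rot: [0.706, 0.708, 0.0, 0.0]
wrist_force: [-2.6, 0.3, 5.5]
grip_width: 0.0432
finger_force: 41.8
```

Emit:
{"op": "jog_arm", "data": {"deltas": [0,0,0,0,0,0,60,0,0,0,0,0,0,85,0,0,0,0,0,0,85,0,0,0,0,0,0,85,0,0,44,0,0,0,85,0,0,44,0,0,0,85,0,0,44,0,0,0,85,-49,-80,43,0,0,0,85]}}

```text
out of range: a shift must lie within [-62.5, 62.5]
```

Emit:
{"op": "jog_arm", "data": {"deltas": [0,0,0,0,0,0,60,0,0,0,0,0,0,85,0,0,0,0,0,0,85,0,0,44,0,0,0,85,0,0,44,0,0,0,85,0,0,44,0,0,0,85,-24,-46,43,0,0,0,85,-24,-46,0,0,0,0,85,-24,-46,0,0,0,0,85,-24,-46,0,0,0,0,85,-25,-46,0,0,0,0,85,-25,-47,0,0,0,0,85]}}

```text
time: 7.02
tcp_pos: [0.4837, -0.168, 0.2532]
tool_rot: [0.706, 0.708, 0.0, 0.0]
wrist_force: [0.4, -0.6, 1.1]
grip_width: 0.0851
finger_force: 0.0
```

```bash
cat >> h.py <<'E'
from scipy.spatial.transform import Rotation as Ro
v,u=np.mgrid[:420,:560]
def cloud(name):
    s=bot.read_state();c=bot.read_camera(name);z=c['z_map']
    p=np.stack([(u-c['cx'])/c['fx']*z,(v-c['cy'])/c['fy']*z,z],-1)
    if name=='wrist':
        M=np.array(c['mount']);P=(p@M[:3,:3].T+M[:3,3])@Ro.from_quat(s['tool_rot']).as_matrix().T+s['tcp_pos']
    else: P=(p-np.array(c['t']))@np.array(c['R'])
    P[z<=0]=-9;return c,P
def cap(P,x,y,lo,hi,r=.025):
    m=(P[...,2]>lo)&(P[...,2]<hi)&(np.hypot(P[...,0]-x,P[...,1]-y)<r);return m.sum(),P[m].mean(0).round(4),((P[m].min(0)+P[m].max(0))/2).round(4),c_rgb(m)
fr=None
def c_rgb(m): return fr[m].mean(0).round() if fr is not None else ''
E
python3 - <<'E'
from h import *
print(bot.read_state()['tcp_pos'])
c,P=cloud('top');save(c,'top1.png')
print('sky',cap(P,.629,.107,.108,.13)); print('red',cap(P,.641,-.112,.045,.065)); print('royal',cap(P,.483,-.17,.096,.116))
c,P=cloud('wrist')
print('wr',cap(P,.483,-.17,.098,.116))
E
```

```text
[ 0.48371427 -0.16796314  0.25319257]
sky (np.int64(160), array([0.6285, 0.1065, 0.1174]), array([0.6293, 0.1067, 0.1162]), '')
red (np.int64(82), array([ 0.6419, -0.1124,  0.0534]), array([ 0.6424, -0.1126,  0.0517]), '')
royal (np.int64(27), array([ 0.4791, -0.1796,  0.1034]), array([ 0.4797, -0.1796,  0.1035]), '')
wr (np.int64(781), array([ 0.4805, -0.1689,  0.1047]), array([ 0.4806, -0.1699,  0.1027]), '')
```

View pics/top1.png

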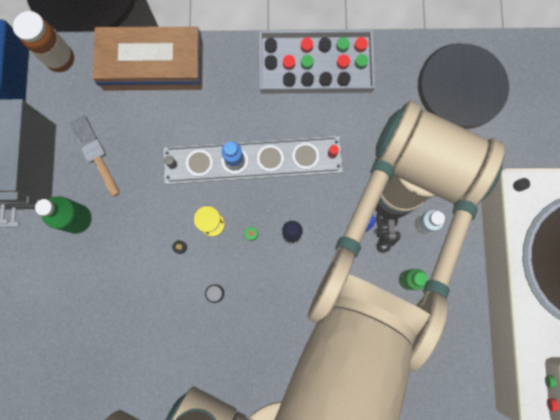

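The picture shows sky standing centred on pad_3 at (232,155), within about 1 mm. Next is royal.

Emit:
{"op": "jog_arm", "data": {"deltas": [0,0,-38,0,0,0,85,0,0,-38,0,0,0,85,0,0,-38,0,0,0,85,0,0,-38,0,0,0,85,0,0,-38,0,0,0,85,0,0,0,0,0,0,85,0,0,0,0,0,0,35,0,0,0,0,0,0,35,0,0,0,0,0,0,35,0,0,0,0,0,0,35,0,0,0,0,0,0,35,0,0,0,0,0,0,35]}}

```text
time: 8.62
tcp_pos: [0.4852, -0.1671, 0.0648]
tool_rot: [0.706, 0.708, 0.0, 0.001]
wrist_force: [-2.1, 0.2, 6.5]
grip_width: 0.0433
finger_force: 40.7
```

Emit:
{"op": "jog_arm", "data": {"deltas": [0,0,45,0,0,0,35,0,0,45,0,0,0,35,0,0,45,0,0,0,35,25,33,0,0,0,0,35,25,33,0,0,0,0,35,25,33,0,0,0,0,35,25,33,0,0,0,0,35,25,33,0,0,0,0,35,26,33,0,0,0,0,35,0,0,0,0,0,0,35,0,0,0,0,0,0,35]}}

```text
time: 10.0
tcp_pos: [0.6351, 0.0312, 0.1981]
tool_rot: [0.706, 0.708, -0.0, -0.0]
wrist_force: [-0.6, -0.5, -1.1]
grip_width: 0.0431
finger_force: 41.3
```

```bash
python3 - <<'E'
from h import *
for i in range(3):
    print(bot.read_state()['tcp_pos']);bot.read_camera('wrist')
E
```

```text
[0.63510258 0.03121767 0.19809238]
[0.63492049 0.03079329 0.19819732]
[0.63494905 0.03055267 0.19830715]
```

Emit:
{"op": "jog_arm", "data": {"deltas": [-1,0,-38,0,0,0,35,0,0,-38,0,0,0,35,0,0,-30,0,0,0,35,0,0,-10,0,0,0,35,0,0,-1,0,0,0,35,0,0,0,0,0,0,35,0,0,-1,0,0,0,35,0,0,0,0,0,0,35]}}

```text
time: 11.15
tcp_pos: [0.635, 0.0314, 0.081]
tool_rot: [0.706, 0.708, 0.0, 0.001]
wrist_force: [-0.7, -0.5, -1.6]
grip_width: 0.0435
finger_force: 41.3
```

Emit:
{"op": "jog_arm", "data": {"deltas": [-1,-1,-1,0,0,0,35,0,0,0,0,0,0,35,0,0,-1,0,0,0,35,0,0,0,0,0,0,35]}}

```text
time: 11.65
tcp_pos: [0.6336, 0.0303, 0.079]
tool_rot: [0.706, 0.708, 0.0, 0.0]
wrist_force: [-1.3, -0.3, 4.4]
grip_width: 0.0435
finger_force: 41.7
```

Emit:
{"op": "jog_arm", "data": {"deltas": [0,0,0,0,0,0,60,0,0,0,0,0,0,85,0,0,0,0,0,0,85,0,0,44,0,0,0,85,0,0,44,0,0,0,85,0,0,44,0,0,0,85,-34,-10,43,0,0,0,85,-34,-10,0,0,0,0,85,-34,-10,0,0,0,0,85,-34,-10,0,0,0,0,85,-35,-9,0,0,0,0,85,0,0,0,0,0,0,85]}}

```text
time: 13.15
tcp_pos: [0.4603, -0.0188, 0.2534]
tool_rot: [0.706, 0.708, -0.0, -0.0]
wrist_force: [0.5, 0.3, 0.7]
grip_width: 0.0851
finger_force: 0.0
```

```bash
python3 - <<'E'
from h import *
c,P=cloud('wrist');print(bot.read_state()['tcp_pos'],'wr navy',cap(P,.4625,-.019,.098,.116))
c,P=cloud('top')
for n,x,y in(('royal',.634,.0275),('sky',.629,.1075)): print(n,cap(P,x,y,.108,.13))
E
```

```text
[ 0.46221893 -0.01879461  0.25359005] wr navy (np.int64(776), array([ 0.4599, -0.0172,  0.1047]), array([ 0.4598, -0.0185,  0.1026]), '')h.py:17: RuntimeWarning: Mean of empty slice.
  m=(P[...,2]>lo)&(P[...,2]<hi)&(np.hypot(P[...,0]-x,P[...,1]-y)<r);return m.sum(),P[m].mean(0).round(4),((P[m].min(0)+P[m].max(0))/2).round(4),c_rgb(m)
  ret = um.true_divide(
Traceback (most recent call last):
  File "h.py", line 17, in cap
    m=(P[...,2]>lo)&(P[...,2]<hi)&(np.hypot(P[...,0]-x,P[...,1]-y)<r);return m.sum(),P[m].mean(0).round(4),((P[m].min(0)+P[m].max(0))/2).round(4),c_rgb(m)
                                                                                                             ~~~~~~~~^^^
ValueError: zero-size array to reduction operation minimum which has no identity
```

Royal is hidden by the arm from above, so I will check it later. TCP is right over navy.

Emit:
{"op": "jog_arm", "data": {"deltas": [0,0,-38,0,0,0,85,0,0,-38,0,0,0,85,0,0,-38,0,0,0,85,0,0,-38,0,0,0,85,0,0,-36,0,0,0,85,0,0,0,0,0,0,85,0,0,0,0,0,0,35,0,0,0,0,0,0,35,0,0,0,0,0,0,35,0,0,0,0,0,0,35,0,0,0,0,0,0,35,0,0,0,0,0,0,35]}}

```text
time: 14.75
tcp_pos: [0.4635, -0.0188, 0.0666]
tool_rot: [0.706, 0.708, 0.001, 0.001]
wrist_force: [-1.4, 0.4, 6.2]
grip_width: 0.0429
finger_force: 40.7
```

Emit:
{"op": "jog_arm", "data": {"deltas": [0,0,45,0,0,0,35,0,0,45,0,0,0,35,0,0,45,0,0,0,35,29,-6,0,0,0,0,35,29,-6,0,0,0,0,35,29,-6,0,0,0,0,35,29,-6,0,0,0,0,35,29,-5,0,0,0,0,35,30,-5,0,0,0,0,35,0,0,0,0,0,0,35,0,0,0,0,0,0,35]}}

```text
time: 16.12
tcp_pos: [0.6368, -0.0524, 0.2]
tool_rot: [0.706, 0.708, -0.0, -0.001]
wrist_force: [-0.0, 1.3, -1.4]
grip_width: 0.0431
finger_force: 41.4
```

Emit:
{"op": "jog_arm", "data": {"deltas": [1,0,-38,0,0,0,35,0,0,-38,0,0,0,35,0,0,-30,0,0,0,35,0,0,-10,0,0,0,35,0,0,-1,0,0,0,35,0,0,0,0,0,0,35,0,0,-1,0,0,0,35,0,0,0,0,0,0,35]}}

```text
time: 17.12
tcp_pos: [0.639, -0.0527, 0.0829]
tool_rot: [0.706, 0.708, 0.0, 0.001]
wrist_force: [-0.3, 0.4, -0.8]
grip_width: 0.043
finger_force: 41.3
```

Emit:
{"op": "jog_arm", "data": {"deltas": [0,0,-1,0,0,0,35,0,0,0,0,0,0,35,0,0,-1,0,0,0,35,0,0,0,0,0,0,35]}}

```text
time: 17.62
tcp_pos: [0.6387, -0.0527, 0.0808]
tool_rot: [0.706, 0.708, 0.0, 0.0]
wrist_force: [-1.4, 0.6, 3.5]
grip_width: 0.0429
finger_force: 41.6
```

Emit:
{"op": "jog_arm", "data": {"deltas": [0,0,0,0,0,0,60,0,0,0,0,0,0,85,0,0,0,0,0,0,85,0,0,44,0,0,0,85,0,0,44,0,0,0,85,0,0,44,0,0,0,85,-26,-43,43,0,0,0,85,-26,-43,0,0,0,0,85,-26,-43,0,0,0,0,85,-26,-44,0,0,0,0,85,-26,-44,0,0,0,0,85,-27,-44,0,0,0,0,85]}}

```text
time: 19.12
tcp_pos: [0.4822, -0.3126, 0.2529]
tool_rot: [0.706, 0.708, 0.0, 0.0]
wrist_force: [-0.6, -0.1, -0.3]
grip_width: 0.0849
finger_force: 0.0
```

Emit:
{"op": "jog_arm", "data": {"deltas": [0,0,0,0,0,0,85,0,0,0,0,0,0,85]}}

```text
time: 19.38
tcp_pos: [0.4831, -0.3111, 0.2527]
tool_rot: [0.706, 0.708, 0.0, -0.0]
wrist_force: [0.3, -1.1, -0.3]
grip_width: 0.0848
finger_force: 0.0
```

```bash
python3 - <<'E'
from h import *
c,P=cloud('wrist');print(bot.read_state()['tcp_pos'],'wr pale',cap(P,.482,-.3135,.098,.116))
c,P=cloud('top');save(c,'top2.png')
for n,x,y in(('navy',.639,-.0522),('royal',.634,.0275),('sky',.629,.1075)): print(n,cap(P,x,y,.108,.13))
E
```

```text
[ 0.48344524 -0.31060625  0.25275464] wr pale (np.int64(770), array([ 0.4793, -0.313 ,  0.1047]), array([ 0.4791, -0.3141,  0.1027]), '')
navy (np.int64(158), array([ 0.6372, -0.0526,  0.1173]), array([ 0.6382, -0.0526,  0.1155]), '')
royal (np.int64(161), array([0.6316, 0.0267, 0.1174]), array([0.6328, 0.0267, 0.1165]), '')
sky (np.int64(160), array([0.6285, 0.1063, 0.1174]), array([0.6289, 0.1065, 0.1163]), '')
```

View pics/top2.png

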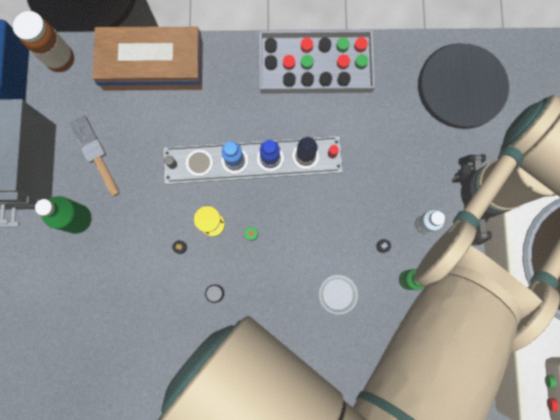

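Navy (306,147), royal (270,152) and sky (232,153) stand on their pads, each within about 2 mm of centre. Next I grip pale with a small y correction.

Emit:
{"op": "jog_arm", "data": {"deltas": [-1,-3,-38,0,0,0,85,0,0,-38,0,0,0,85,0,0,-38,0,0,0,85,0,0,-38,0,0,0,85,0,0,-35,0,0,0,85,0,0,0,0,0,0,85,0,0,0,0,0,0,35,0,0,0,0,0,0,35,0,0,0,0,0,0,35,0,0,0,0,0,0,35,0,0,0,0,0,0,35,0,0,0,0,0,0,35]}}

```text
time: 20.98
tcp_pos: [0.4827, -0.315, 0.0677]
tool_rot: [0.706, 0.708, 0.0, 0.002]
wrist_force: [-0.7, -0.2, 6.5]
grip_width: 0.0432
finger_force: 40.0
```

Emit:
{"op": "jog_arm", "data": {"deltas": [0,0,48,0,0,0,35,0,0,48,0,0,0,35,0,0,48,0,0,0,35,7,25,0,0,0,0,35,14,40,0,0,0,0,35,14,45,0,0,0,0,35,14,45,0,0,0,0,35,14,45,0,0,0,0,35,14,45,0,0,0,0,35,14,45,0,0,0,0,35,14,45,0,0,0,0,35,14,45,0,0,0,0,35]}}

```text
time: 22.48
tcp_pos: [0.6014, 0.0672, 0.2103]
tool_rot: [0.706, 0.708, 0.0, 0.0]
wrist_force: [-0.2, -0.1, -1.1]
grip_width: 0.0432
finger_force: 41.3
```

Emit:
{"op": "jog_arm", "data": {"deltas": [14,45,0,0,0,0,35,9,40,0,0,0,0,35,0,36,0,0,0,0,35,0,0,0,0,0,0,35,0,0,0,0,0,0,35,0,0,0,0,0,0,35]}}

```text
time: 23.22
tcp_pos: [0.6241, 0.1856, 0.21]
tool_rot: [0.706, 0.708, -0.0, 0.0]
wrist_force: [0.3, 0.4, -1.3]
grip_width: 0.0429
finger_force: 41.3
```

Emit:
{"op": "jog_arm", "data": {"deltas": [0,0,-38,0,0,0,35,0,0,-38,0,0,0,35,0,0,-36,0,0,0,35,0,0,-12,0,0,0,35,0,0,-1,0,0,0,35,0,0,0,0,0,0,35,0,0,-1,0,0,0,35,0,0,0,0,0,0,35]}}

```text
time: 24.22
tcp_pos: [0.6245, 0.1868, 0.0848]
tool_rot: [0.706, 0.708, 0.001, 0.0]
wrist_force: [0.7, 0.4, -1.4]
grip_width: 0.0432
finger_force: 41.3
```

Emit:
{"op": "jog_arm", "data": {"deltas": [0,0,-1,0,0,0,35,0,0,0,0,0,0,35,0,0,-1,0,0,0,35,0,0,0,0,0,0,35,0,0,0,0,0,0,35]}}

```text
time: 24.85
tcp_pos: [0.6242, 0.1867, 0.0819]
tool_rot: [0.706, 0.708, 0.0, 0.0]
wrist_force: [-0.3, 0.4, 0.0]
grip_width: 0.0433
finger_force: 41.3
```

Emit:
{"op": "jog_arm", "data": {"deltas": [0,0,-1,0,0,0,35,0,0,0,0,0,0,35,0,0,0,0,0,0,60,0,0,0,0,0,0,85,0,0,0,0,0,0,85,0,0,44,0,0,0,85,0,0,44,0,0,0,85,0,0,44,0,0,0,85,-30,40,44,0,0,0,85,-50,40,0,0,0,0,85,-50,40,0,0,0,0,85,-50,40,0,0,0,0,85]}}

```text
time: 26.35
tcp_pos: [0.448, 0.3424, 0.2542]
tool_rot: [0.706, 0.708, 0.0, -0.0]
wrist_force: [0.5, 0.9, 0.3]
grip_width: 0.0852
finger_force: 0.0
```

Emit:
{"op": "jog_arm", "data": {"deltas": [-50,40,0,0,0,0,85,0,0,0,0,0,0,85,0,0,0,0,0,0,85]}}

```text
time: 26.72
tcp_pos: [0.4009, 0.3804, 0.2542]
tool_rot: [0.706, 0.709, 0.0, 0.0]
wrist_force: [0.2, -0.4, 0.0]
grip_width: 0.0855
finger_force: 0.0
```

```bash
python3 - <<'E'
from h import *
c,P=cloud('top');save(c,'top3.png');s,_=cloud('scene');save(s,'scene3.png')
for n,x,y in(('navy',.639,-.0522),('royal',.634,.0275),('sky',.629,.1075),('pale',.6244,.1875)): print(n,cap(P,x,y,.108,.13))
print('timer',cap(P,.486,.1555,.087,.105,.035),bot.read_state()['tcp_pos'])
E
```

```text
navy (np.int64(157), array([ 0.6375, -0.0525,  0.1174]), array([ 0.6385, -0.0525,  0.1161]), '')
royal (np.int64(163), array([0.6315, 0.0267, 0.1173]), array([0.6324, 0.0267, 0.116 ]), '')
sky (np.int64(160), array([0.6285, 0.1065, 0.1171]), array([0.6295, 0.1067, 0.116 ]), '')
pale (np.int64(163), array([0.6227, 0.1862, 0.1172]), array([0.6239, 0.1865, 0.1157]), '')
timer (np.int64(534), array([0.4862, 0.1556, 0.0938]), array([0.4861, 0.1561, 0.0933]), '') [0.40175841 0.37977718 0.25400399]
```

View pics/scene3.png

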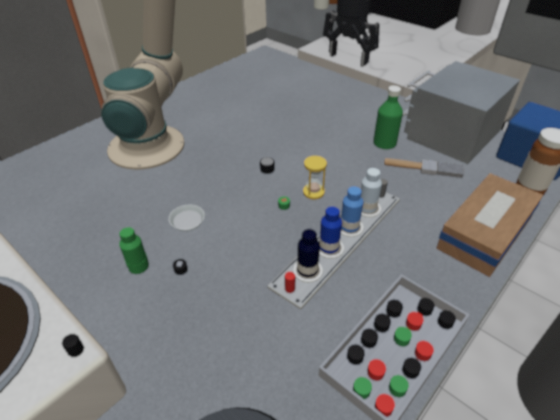

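The scene shows navy (308,255), royal (331,230), sky (352,210) and pale (371,190) upright in order from the red post (290,282). The timer is unmoved at (315,178). All four are within about 2.5 mm of their pad centres.

```bash
python3 -c "
from workcell import bot;print(bot.finish_job())"
```

```text
the job is handed in; nothing more can be done
None
```

The job is handed in: the four bottles stand upright on the pads in order of shade, navy next to the red post to palest at the far end, each within about 2.5 mm of centre by the top camera, with the sand timer unmoved, at about 27 s on the robot's clock.

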